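# Lay the cell block over on the weld bed

### The arm

A 6-joint arm with a two-finger parallel gripper is mounted at the origin on the work surface. World frame = base frame: x ahead of the robot, y to its left, z up, the work surface at z = 0. Lengths are in m, angles in degrees, forces in N, time in s.
With the tool pointing down it reaches from about 0.35 to 0.875 m from the base axis. Payload 4.2 kg.
Tool frame: the origin (TCP) lies on the centre line of the jaws, within the pads' length; the fingertips stand 19 mm ahead of it and the grasp point (between the pads) is the TCP; z points along the fingers, y is the line along which they close (so a half turn about z gives the same grasp; the last joint's range is limited). The gripper opens to 87 mm and grips with 3 to 60 N. Pads are 19 mm wide; open, the fingers measure 117 mm over their backs; the gripper's body (75 mm by 190 mm) begins 51 mm behind the grasp point.
Start: joints at [88.041, 22.042, 0.453, 0, -68.411, -14.817], TCP at [0.18, 0.598, 0.242] pointing down, gripper open.
Joint ranges: [-179.83, 179.83], [-69.29, 118.12], [-61.27, 80.66], [-181.25, 117.63], [-171.15, -9.14], [-177.46, 177.46]. Speed limits (degrees/s): [159.86, 159.86, 180, 180, 180, 180].

### API

Orientations are given as a 3x3 rotation matrix whose columns are the frame's x, y, z axes.
In Python, from station import sense, capture, finish_job, search_frame, masks_of gives the robot as it stands.
- The arm moves only by the tool drive_tool, never from a script. Its argument "rows" is a list of rows, each a list of 7 numbers: the opening in per cent of the stroke, from 0 (shut) to 100 (fully open), then the shift along the world's x, y, z in mm, then the turn, a rotation vector about the world's x, y, z in rad. In form: [[fingers, dx, dy, dz, wx, wy, wz], ...]. A call has 1 to 5 rows; each row shifts and turns the commanded pose from where the row before left it; what a row does not reach is not made up. A row lasts 1/12 s, in which the tool goes at most 41.7 mm and 7.16 degrees, less where a joint would pass 70% of its speed; a pose out of reach is approached as far as the arm can. A call is refused whole if a number of a shift passes 41.7 or a number of a turn 0.125, either way. A call with a gripper value outside its range is refused whole. The fingers move at their own pace and stop on an object; the grip force is fixed at half the most. Time passes only in rows, so rows that do not move let the fingers close. It gives the time, the measured TCP pose, the force, the opening and the grip force at its end, in the units of the state.
- sense(): the state, without advancing time (a new reading comes with each control period).
- capture(name): name is "side" or "top"; returns a dict with "frame" (384x512x3 uint8, red, green, blue), "z_map" (384x512 float32, m along the optical axis (not along the pixel's ray), 0 where there is no reading), "fx", "fy", "cx", "cy" (pixels), "distortion" ([k1, k2, p1, p2, k3] as OpenCV has them; the pictures are not rectified), "R" (3x3) and "t" (3): a world point X has camera coordinates R X + t. Camera axes: x right, y down, z forward; pixel columns grow to the right and rows downward; lengths in m; the calibration is good to about 2 mm. A picture is of the moment at which its call begins.
- finish_job(): hands the job in; it is judged then, once.
Trained networks look in a picture, given as the dict that the camera call returned (one of the last four; its "shot" number tells which), for a name from the list of things; names that differ only in an ending like _2 or _b are one class to them, and where a whole thing is asked for, a point or a joint stands for the part that bears it (a point fixed in the world has none). Each returns a list of dicts, best first, with "p" (0 to 1); they miss things now and then, are a little off and sometimes report something else, mostly with a low value. They report only what shows in the picture. A call takes as long as a camera call. They do not tell look-alikes from the thing itself.
- search_frame(label, picture): "xy" ([column, row] in pixels, amid what is visible of it).
- masks_of(label, picture): "region" (384x512 bool, what is visible of it) and "xy" ([column, row] in pixels, amid what is visible of it).
The state is a dict: "time_s": time; "joints": joint angles; "joint_velocities": joint speeds; "effort": joint torques, N m; "tcp_pos": TCP position; "ee_rot": TCP orientation; "wrist_force": force on the tool from outside, world axes, zero at the start; "moment": the same for the moment, N m; "gripper_width": opening from 0.0 (shut) to 1.0 (fully open); "gripper_force": force on a finger pad.
Only numpy, scipy, OpenCV 4.12 (cv2) and the standard library are available. Lean on these libraries where they do the work, as an engineer would, in place of code of your own. Each camera call takes 0.05 s, during which the arm holds its last target. There are 200 camera calls.

### The job

The cell block standing on end on the weld jig has to lie ready for welding: push it over towards the aluminium back stop so that it lies on the rubber bed with its metal strips on top, then push it along gently until its end sits flat against the stop. Use only pushes with the fingers; do not grip, lift or carry the block. Leave everything else as it stands, and finish with the hand clear.

Things in the scene. Friction and masses are not known exactly. Their poses are not given: they have to be found in the camera images.
- block: cell block to tip: blue cells between yellow plates, loose, 0.3 to 0.6 kg. It starts standing on the bed: 54 mm along its x, 48 along its y, 112 tall along its z; origin: centre of the end it starts on. Its -x face has three shiny metal strips, its +x face brown card. At first its x axis points to the stop within 9 degrees (z up)
- block_top (a point): centre of the block's far end (upper end at the start), 112 mm from its origin along its z; once lying, this is the end that goes against the stop
- block_strips (a point): centre of the block's strip face; on top when the block lies as wanted, then 64 mm above the table
- block_center (a point): middle of the block, 56 mm from its origin along its z. The rubber grips well: pushed near the top towards the stop, the standing block tips about its lower front edge, falls by itself past about 26 degrees and lands on the card face
- jig: the weld jig, fixed to the table: brown board 320 x 160 mm with a black rubber bed (from x = -150 to +130 mm, 124 mm wide in y) whose top lies 10 mm above the table. Origin: centre of its underside; x points along the bed to the stop, z up
- stop (a point): middle of the face of the aluminium back stop, 27 mm above the bed, at jig x = +130 mm; the bar is 110 mm wide (jig y) and its top is 48 mm above the bed. Axes as the jig's; the face looks to -x
- cell_a: loose single cell, blue with white collar, standing on the table beside the bed; 14 dia x 50 mm; origin: centre of its underside
- cell_b: second loose single cell, like cell_a
- bottle: small bottle with red cap, standing beside the bed; 44 dia x 100 mm; origin: centre of its underside
- screwdriver: screwdriver lying on the table, to the far right, about 200 mm long
- brush: brush lying on the table, to the far left, about 200 mm long
- mug: white mug, 76 dia x 85 mm, upright on the table; origin: centre of its underside
- tray_block: another cell block of the same make (112 x 48 x 54 mm, origin: centre of its underside), already lying in the grey tray at the left of the table: not to be used
Not all that is in view belongs to the job. Leave any orange, pink or purple look-alike of the block alone.

How it is judged (in metres and radians):
On the way, in this order (a step that is already met when the one before it is completed fails the run):
1. the block has been tipped over and lies on the bed, strips on top (z of block_strips in the frame of jig above 0.058 m and angle between block's own z axis and vertical between 1.5 and 1.64 rad), for 0.2 s.
2. the lying block sits flat against the stop (all of step 1 and x of block_top in the frame of stop above -0.005 m and y of block_top in the frame of stop between -0.035 and 0.035 m and z of block_top in the frame of stop below 0.008 m and angle between the z axis of block and the x axis of jig, either way round below 0.07 rad), for 0.2 s.
At the end, for the whole second after the job is handed in: The block lies flat on the rubber bed (within 4 degrees), metal strips on top, its end within 5 mm of the stop face, square to it within 4 degrees and within 35 mm of its middle, at rest (all of step 2 and linear speed of block below 0.02 m/s and contact force between block and jig above 1 N); the robot touches nothing.
It fails at once if the block was lifted off the bed (height (world z) of block_center above 0.08 m or (angle between block's own z axis and vertical between 1.45 and 1.69 rad and height (world z) of block_strips above 0.08 m)).
It fails at once if the block was squeezed or rammed with more than 50 N (contact force between the fingers and block above 50 N).
It fails at once if a bystander was moved more than 20 mm or knocked over (distance of any of cell_a, cell_b, bottle, screwdriver, brush, mug, tray_block from where it was at the start of the episode above 0.02 m or angle between any of cell_a, cell_b, bottle, mug's own z axis and vertical above 0.5 rad).
It also fails if it takes over 48 s, if anything falls off the work surface, if the arm or the gripper's body presses on something with over 40 N, if the wrist force passes 120 N, or if a joint passes its speed limit or range.

## Working session

There is one attempt and no reset: what is moved stays moved. The work goes in short steps, Python scripts to look and compute and a tool call to move; the robot and the scene stay as the last step left them, time stands still between calls to the robot, and variables do not carry over. Pictures are saved under pics/ and viewed, at most 10 in all, crops included, and the job is handed in when it is done.

Besides the shell and the picture viewer there is one more tool, called after "Call:" by a JSON object that holds its "api" and its "payload". drive_tool: Moves the arm, as the interface text tells. Its arguments: {"type":"object","properties":{"rows":{"type":"array"}},"required":["rows"]}

```bash
mkdir -p pics; ls
cat > h.py <<'E'
import numpy as np, cv2
from station import *
def pts(c,uv):
    uv=np.array(uv,float).reshape(-1,2)
    z=c["z_map"][uv[:,1].round().astype(int),uv[:,0].round().astype(int)]
    K=np.array([[c["fx"],0,c["cx"]],[0,c["fy"],c["cy"]],[0,0,1]])
    n=cv2.undistortPoints(uv.reshape(-1,1,2),K,np.array(c["distortion"])).reshape(-1,2)
    P=np.c_[n*z[:,None],z]
    W=(P-np.array(c["t"]))@np.array(c["R"])
    return W[z>0]
def maskpts(c,m):
    v,u=np.nonzero(m); return pts(c,np.c_[u,v])
E
python3 - <<'E'
from h import *
a=capture("top");b=capture("side")
cv2.imwrite("pics/a.png",np.vstack([a["frame"],b["frame"]])[:,:,::-1][:, :])
cv2.imwrite("pics/top0.png",a["frame"][:,:,::-1]);cv2.imwrite("pics/side0.png",b["frame"][:,:,::-1])
for n in ["block","jig","cell_a","bottle","mug","tray_block"]:
  for c,k in((a,"top"),(b,"side")):
    for d in masks_of(n,c):
      W=maskpts(c,d["region"]); print(n,k,round(d["p"],2),np.round(d["xy"]),np.percentile(W,[2,50,98],axis=0).round(3).tolist() if len(W) else 0)
E
```

```text
pics
block top 0.8 [293. 209.] [[0.467, -0.131, 0.029], [0.488, -0.107, 0.118], [0.519, -0.085, 0.126]]
block top 0.72 [221. 251.] [[0.312, 0.064, 0.003], [0.34, 0.09, 0.108], [0.371, 0.119, 0.116]]
block top 0.7 [335. 250.] [[0.344, -0.28, 0.012], [0.369, -0.249, 0.107], [0.4, -0.221, 0.117]]
block top 0.68 [299. 262.] [[0.293, -0.163, 0.002], [0.323, -0.134, 0.108], [0.355, -0.106, 0.116]]
block top 0.62 [233. 212.] [[0.446, 0.039, 0.003], [0.466, 0.068, 0.107], [0.499, 0.094, 0.116]]
block side 0.96 [238. 281.] [[0.343, -0.29, 0.005], [0.371, -0.27, 0.076], [0.407, -0.232, 0.113]]
block side 0.78 [193. 208.] [[0.316, 0.062, 0.007], [0.344, 0.074, 0.071], [0.373, 0.108, 0.112]]
block side 0.71 [259. 233.] [[0.47, -0.135, 0.02], [0.493, -0.127, 0.084], [0.521, -0.089, 0.122]]
block side 0.71 [206. 256.] [[0.294, -0.171, -0.0], [0.325, -0.148, 0.071], [0.379, -0.044, 0.112]]
block side 0.66 [233. 208.] [[0.449, 0.037, 0.005], [0.471, 0.05, 0.069], [0.505, 0.091, 0.112]]
jig top 0.69 [290. 208.] [[0.467, -0.129, 0.053], [0.49, -0.107, 0.118], [0.521, -0.087, 0.126]]
jig top 0.59 [289.
[... 667 characters left out ...]
8]]
bottle side 0.68 [266. 203.] [[0.559, 0.03, 0.018], [0.576, 0.04, 0.06], [0.596, 0.057, 0.1]]
mug top 0.56 [402. 169.] [[0.613, -0.512, 0.001], [0.658, -0.483, 0.047], [0.687, -0.438, 0.088]]
mug side 0.75 [377. 317.] [[0.606, -0.513, 0.007], [0.646, -0.479, 0.053], [0.69, -0.435, 0.086]]
tray_block top 0.85 [105. 158.] [[0.566, 0.479, 0.006], [0.617, 0.498, 0.057], [0.673, 0.53, 0.067]]
tray_block top 0.19 [391. 241.] [[0.375, -0.486, -0.003], [0.42, -0.444, 0.021], [0.512, -0.364, 0.03]]
tray_block side 0.76 [235. 146.] [[0.57, 0.476, 0.006], [0.62, 0.486, 0.04], [0.674, 0.524, 0.061]]
tray_block side 0.3 [376. 318.] [[0.604, -0.513, 0.0], [0.644, -0.476, 0.051], [0.69, -0.407, 0.086]]
```

View pics/top0.png

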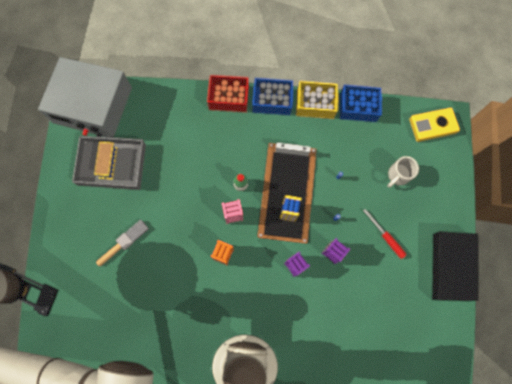

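Run:
```python
import cv2
i=cv2.imread("pics/side0.png"); cv2.imwrite("pics/sidecrop.png",cv2.resize(i[170:330,160:400],None,fx=3.3,fy=3.3,interpolation=cv2.INTER_CUBIC))
```

```text
(no output)
```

View pics/sidecrop.png

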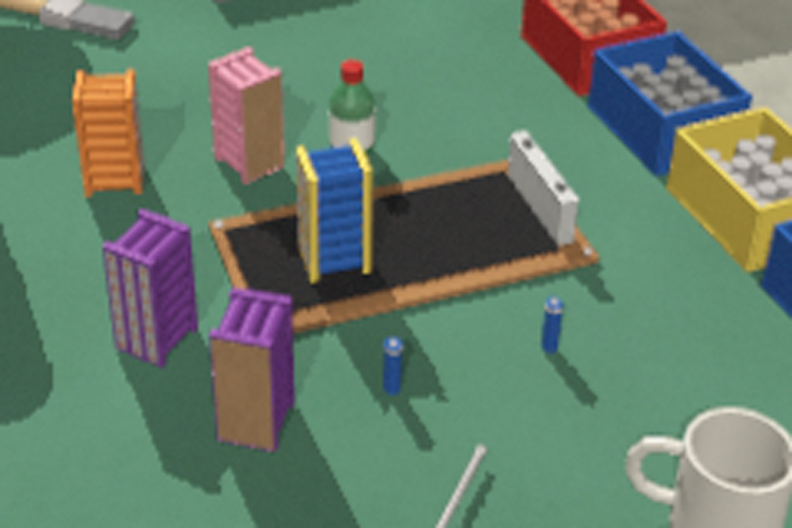

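The target is the blue and yellow block on the jig, at (291,208) in the top view. The look-alikes are orange (222,251), pink (233,210) and purple (297,264) and (335,250). The side crop confirms the choice: it is the only blue and yellow block, and it stands on the rubber. Next I fit the jig and block poses.

Run:
```python
from h import *
def rect(P): 
    r=cv2.minAreaRect((P[:,:2]*1000).astype(np.float32)); return np.round(r[0],1),np.round(r[1],1),round(r[2],1)
for k in("top","side"):
  c=capture(k)
  J=[d for d in masks_of("jig",c) if d["region"].sum()>2000 or 1]
  W=max((maskpts(c,d["region"]) for d in J),key=lambda W:np.ptp(W[:,0]))
  B=W[(W[:,2]>.004)&(W[:,2]<.022)]; print(k,"board",rect(B))
  S=W[(W[:,2]>.05)&(W[:,0]>.6)]; print("stop top",rect(S),len(S),np.median(S[:,2]))
  D=[d for d in masks_of("block",c)]
  for d in D:
    W=maskpts(c,d["region"]); m=np.median(W,0)
    if abs(m[0]-.49)<.02 and abs(m[1]+.11)<.03:
      T=W[W[:,2]>.112]; print("block top",rect(T),len(T),T.mean(0).round(4)); break
  # whole-scene points on block: region near
  v,u=np.mgrid[0:384,0:512]; A=pts(c,np.c_[u.ravel(),v.ravel()])
  q=A[(abs(A[:,0]-.49)<.06)&(abs(A[:,1]+.107)<.06)&(A[:,2]>.114)&(A[:,2]<.135)]; print("all top",rect(q),len(q),q.mean(0).round(4))
  q=A[(abs(A[:,0]-.7)<.06)&(abs(A[:,1]+.107)<.1)&(A[:,2]>.05)&(A[:,2]<.07)]; print("all stop",rect(q),len(q),q.mean(0).round(4))
  for n,(x,y) in dict(c1=(.625,-.21),c2=(.46,-.2)).items():
    q=A[(abs(A[:,0]-x)<.06)&(abs(A[:,1]-y)<.04)&(A[:,2]>.03)&(A[:,2]<.06)&(A[:,1]<-.185)]; print(n,len(q),q.mean(0).round(3) if len(q) else 0)
print(sense()["ee_rot"])
```

```text
top board (array([ 563.2, -102. ]), array([161.9, 321.3]), 86.7)
stop top (array([ 701. , -109.6]), array([110.3,  18.8]), 87.7) 179 0.05827105042174832
block top (array([ 495.6, -108.7]), array([46.3, 55. ]), 84.3) 262 [ 0.4955 -0.1087  0.1195]
all top (array([ 495.9, -109. ]), array([47.9, 55. ]), 82.8) 249 [ 0.4955 -0.1088  0.1199]
all stop (array([ 702. , -109.7]), array([110.3,  20.8]), 87.7) 185 [ 0.7006 -0.1094  0.0581]
c1 0 0
c2 0 0
side board (array([ 566.5, -101. ]), array([164.8, 320.3]), 87.3)
stop top (array([ 703.8, -108.7]), array([112.4,  19.1]), 86.8) 157 0.057550177682036636
block top (array([ 498.2, -110.4]), array([47. , 56.6]), 85.9) 228 [ 0.498  -0.1125  0.1184]
all top (array([ 498.2, -110. ]), array([49. , 55.7]), 84.4) 209 [ 0.4985 -0.1114  0.1189]
all stop (array([ 703.8, -108.7]), array([112.4,  19.1]), 86.8) 158 [ 0.7017 -0.1142  0.0572]
c1 0 0
c2 0 0
[[ 9.57444282e-01 -2.88618166e-01 -1.78799385e-05]
 [-2.88618166e-01 -9.57444283e-01  4.09349529e-06]
 [-1.83005020e-05  1.24118139e-06 -1.00000000e+00]]
```

Call:
{"api": "drive_tool", "payload": {"rows": [[15,25,-25,0,0,0,0.04],[15,25,-25,0,0,0,0.04],[15,25,-25,0,0,0,0.04],[15,25,-25,0,0,0,0.04],[15,25,-25,0,0,0,0.03]]}}

```text
time_s: 1.42
tcp_pos: [0.3062, 0.4722, 0.2417]
ee_rot: [[0.995, -0.1, 0.0], [-0.1, -0.995, 0.0], [0.0, -0.0, -1.0]]
wrist_force: [0.5, 0.0, -0.5]
gripper_width: 0.708
gripper_force: 0.0
```

Call:
{"api": "drive_tool", "payload": {"rows": [[15,25,-25,0,0,0,0],[15,25,-25,0,0,0,0],[15,25,-25,0,0,0,0],[15,25,-25,0,0,0,0],[15,25,-25,0,0,0,0]]}}

```text
time_s: 1.83
tcp_pos: [0.4313, 0.347, 0.2418]
ee_rot: [[0.995, -0.102, 0.0], [-0.102, -0.995, 0.0], [0.0, -0.0, -1.0]]
wrist_force: [0.0, 0.5, -0.3]
gripper_width: 0.325
gripper_force: 0.0
```

Call:
{"api": "drive_tool", "payload": {"rows": [[15,0,-35,0,0,0,0],[15,0,-35,0,0,0,0],[15,0,-35,0,0,0,0],[15,0,-35,0,0,0,0],[15,0,-35,0,0,0,0]]}}

```text
time_s: 2.25
tcp_pos: [0.4301, 0.1717, 0.2417]
ee_rot: [[0.995, -0.102, 0.0], [-0.102, -0.995, 0.0], [0.0, -0.0, -1.0]]
wrist_force: [0.8, -0.4, -0.5]
gripper_width: 0.157
gripper_force: 0.0
```

Call:
{"api": "drive_tool", "payload": {"rows": [[15,0,-35,0,0,0,0],[15,0,-35,0,0,0,0],[15,0,-35,0,0,0,0],[15,0,-35,0,0,0,0],[15,0,-35,0,0,0,0]]}}

```text
time_s: 2.67
tcp_pos: [0.43, -0.0032, 0.242]
ee_rot: [[0.995, -0.102, 0.001], [-0.102, -0.995, 0.0], [0.001, -0.0, -1.0]]
wrist_force: [0.7, 0.8, -0.5]
gripper_width: 0.15
gripper_force: 0.0
```

Call:
{"api": "drive_tool", "payload": {"rows": [[15,0,-35,0,0,0,0],[15,0,-34,0,0,0,0],[15,0,-30,0,0,0,0],[15,0,0,-20,0,0,0],[15,0,0,-30,0,0,0]]}}

```text
time_s: 3.08
tcp_pos: [0.4325, -0.1023, 0.1937]
ee_rot: [[0.994, -0.106, 0.008], [-0.106, -0.994, 0.0], [0.008, -0.001, -1.0]]
wrist_force: [0.2, 0.5, -0.4]
gripper_width: 0.149
gripper_force: 0.0
```

Call:
{"api": "drive_tool", "payload": {"rows": [[15,0,0,-30,0,0,0],[15,0,0,-30,0,0,0],[15,0,0,-18,0,0,0],[15,0,0,0,0,0,0],[15,0,0,0,0,0,0]]}}

```text
time_s: 3.5
tcp_pos: [0.4303, -0.1008, 0.1134]
ee_rot: [[0.995, -0.102, -0.002], [-0.102, -0.995, -0.001], [-0.001, 0.001, -1.0]]
wrist_force: [0.2, -0.2, 0.3]
gripper_width: 0.15
gripper_force: 0.0
```

Run:
```python
from h import *
c=capture("side"); cv2.imwrite("pics/s1.png",cv2.resize(c["frame"][150:310,180:380,::-1],None,fx=3.3,fy=3.3))
print(sense()["tcp_pos"])
```

```text
[ 0.4312941  -0.10061796  0.11444642]
```

View pics/s1.png

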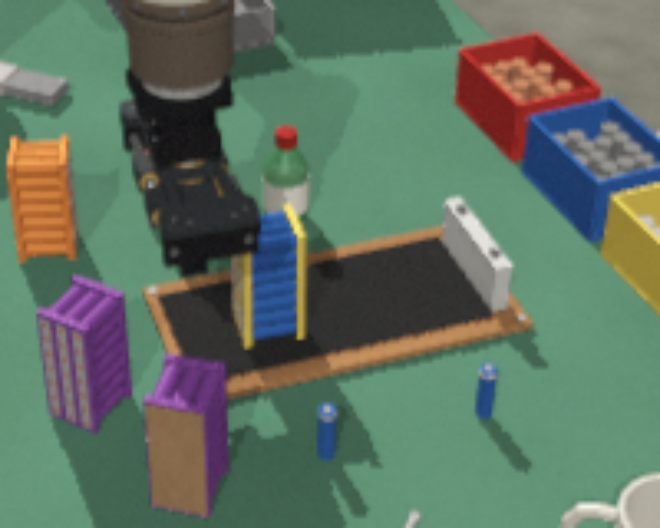

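The hand is behind the strip face at about (205,260) in the crop, with the block upright at (270,280). Now I push forward.

Call:
{"api": "drive_tool", "payload": {"rows": [[15,8,-1,0,0,0,0],[15,8,-1,0,0,0,0],[15,4,0,0,0,0,0],[15,4,-0.5,0,0,0,0],[15,4,-0.5,0,0,0,0]]}}

```text
time_s: 3.97
tcp_pos: [0.4592, -0.1036, 0.114]
ee_rot: [[0.995, -0.103, 0.001], [-0.103, -0.995, 0.0], [0.001, -0.0, -1.0]]
wrist_force: [-0.3, -0.5, 0.3]
gripper_width: 0.147
gripper_force: 0.0
```

Call:
{"api": "drive_tool", "payload": {"rows": [[15,4,-0.4,0,0,0,0],[15,4,-0.4,0,0,0,0],[15,4,-0.4,0,0,0,0],[15,4,-0.4,0,0,0,0],[15,4,-0.4,0,0,0,0]]}}

```text
time_s: 4.38
tcp_pos: [0.4789, -0.1057, 0.1136]
ee_rot: [[0.995, -0.103, 0.0], [-0.103, -0.995, -0.0], [0.0, 0.0, -1.0]]
wrist_force: [-2.0, -0.6, 2.8]
gripper_width: 0.15
gripper_force: 0.9
```

Call:
{"api": "drive_tool", "payload": {"rows": [[15,4,-0.4,0,0,0,0],[15,4,-0.4,0,0,0,0],[15,4,-0.4,0,0,0,0],[15,4,-0.4,0,0,0,0],[15,0,0,0,0,0,0]]}}

```text
time_s: 4.8
tcp_pos: [0.4957, -0.1072, 0.1136]
ee_rot: [[0.995, -0.102, 0.002], [-0.102, -0.995, -0.0], [0.002, -0.0, -1.0]]
wrist_force: [0.7, 0.3, 0.3]
gripper_width: 0.15
gripper_force: 0.0
```

Run:
```python
from h import *
c=capture("side"); cv2.imwrite("pics/s2.png",cv2.resize(c["frame"][150:310,180:380,::-1],None,fx=3.3,fy=3.3))
```

```text
(no output)
```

View pics/s2.png

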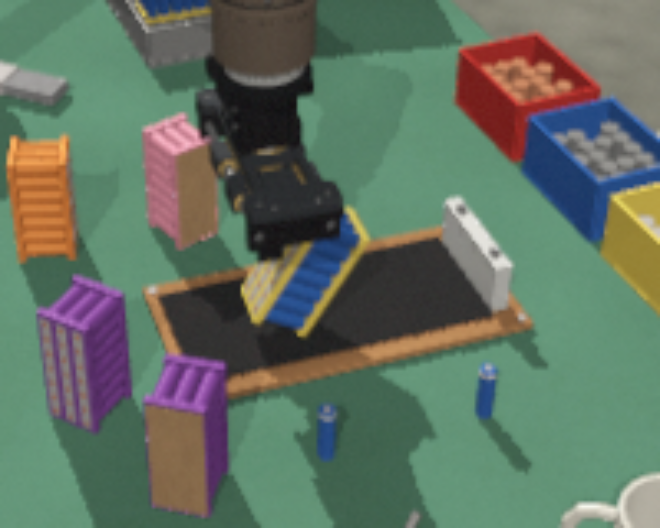

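The block has gone past its balance point and is falling towards the stop. I let it settle, back off and measure.

Call:
{"api": "drive_tool", "payload": {"rows": [[15,0,0,0,0,0,0],[15,-10,1,0,0,0,0],[15,-15,0,0,0,0,0.02],[15,-15,0,0,0,0,0.02],[15,0,0,0,0,0,0.01]]}}

```text
time_s: 5.27
tcp_pos: [0.4503, -0.1062, 0.1131]
ee_rot: [[0.999, -0.053, -0.004], [-0.053, -0.999, 0.001], [-0.004, -0.0, -1.0]]
wrist_force: [-0.8, -0.1, -0.8]
gripper_width: 0.15
gripper_force: 0.0
```

```bash
cat > m.py <<'E'
from h import *
def rect(P): 
    r=cv2.minAreaRect((P[:,:2]*1000).astype(np.float32)); return np.round(r[0],1),np.round(r[1],1),round(r[2],1)
print(sense()["tcp_pos"])
for k in("top","side"):
  c=capture(k); cv2.imwrite("pics/%s_m.png"%k,c["frame"][:,:,::-1])
  v,u=np.mgrid[0:384,0:512]; A=pts(c,np.c_[u.ravel(),v.ravel()]); C=c["frame"].reshape(-1,3)[c["z_map"].ravel()>0].astype(int)
  q=A[(A[:,0]>.46)&(A[:,0]<.685)&(abs(A[:,1]+.107)<.06)&(A[:,2]>.055)&(A[:,2]<.075)]
  print(k,"top",rect(q),len(q),q.mean(0).round(4))
E
python3 m.py; python3 -c "
import cv2;i=cv2.imread('pics/side_m.png');cv2.imwrite('pics/s3.png',cv2.resize(i[150:310,180:380],None,fx=3.3,fy=3.3))"
```

```text
[ 0.45025496 -0.10623997  0.11312403]
top top (array([ 604.4, -121.8]), array([48.7, 65.3]), 84.5) 241 [ 0.61   -0.1198  0.0649]
side top (array([ 583.6, -117.4]), array([ 53.7, 113.5]), 84.6) 465 [ 0.5819 -0.1214  0.0636]
```

View pics/s3.png

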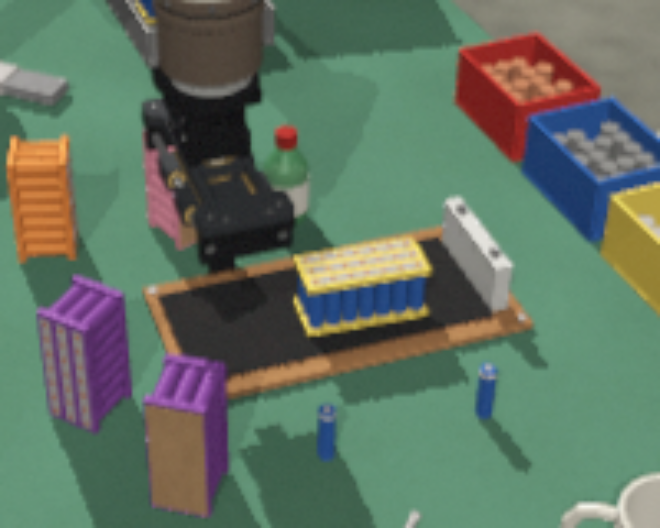

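The block lies strips up, centre about (0.582, -0.119) and roughly 2.5° off square, with about 56 mm to go. I lower behind its rear end with the fingers aligned to the jig.

Call:
{"api": "drive_tool", "payload": {"rows": [[18,0,-3,-20,0,0,0],[18,0,0,-25,0,0,0],[18,0,0,-15,0,0,0],[18,0,0,-8,0,0,0],[18,10,-0.5,0,0,0,0]]}}

```text
time_s: 5.78
tcp_pos: [0.462, -0.1098, 0.0438]
ee_rot: [[0.999, -0.054, -0.006], [-0.054, -0.999, -0.0], [-0.006, 0.0, -1.0]]
wrist_force: [-0.5, -0.1, -0.0]
gripper_width: 0.178
gripper_force: 0.0
```

Call:
{"api": "drive_tool", "payload": {"rows": [[18,15,-1,0,0,0,0],[18,15,-1,0,0,0,0],[18,10,-0.5,0,0,0,0],[18,5,-0.2,0,0,0,0],[18,3,-0.1,0,0,0,0]]}}

```text
time_s: 6.2
tcp_pos: [0.5137, -0.1125, 0.046]
ee_rot: [[0.999, -0.053, 0.001], [-0.053, -0.999, 0.0], [0.001, -0.0, -1.0]]
wrist_force: [-0.0, -0.2, 0.9]
gripper_width: 0.18
gripper_force: 0.0
```

Call:
{"api": "drive_tool", "payload": {"rows": [[18,3,-0.15,0,0,0,0],[18,3,-0.15,0,0,0,0],[18,3,-0.15,0,0,0,0],[18,3,-0.15,0,0,0,0],[18,3,-0.15,0,0,0,0]]}}

```text
time_s: 6.62
tcp_pos: [0.527, -0.1134, 0.0453]
ee_rot: [[0.999, -0.053, -0.001], [-0.053, -0.999, 0.0], [-0.001, -0.0, -1.0]]
wrist_force: [-2.4, -0.6, -0.6]
gripper_width: 0.176
gripper_force: 1.1
```

Call:
{"api": "drive_tool", "payload": {"rows": [[18,3,-0.15,0,0,0,0],[18,3,-0.15,0,0,0,0],[18,3,-0.15,0,0,0,0],[18,3,-0.15,0,0,0,0],[18,3,-0.15,0,0,0,0]]}}

```text
time_s: 7.03
tcp_pos: [0.5427, -0.1139, 0.0454]
ee_rot: [[0.999, -0.053, 0.0], [-0.053, -0.999, 0.0], [0.0, -0.0, -1.0]]
wrist_force: [-1.6, 0.3, -1.4]
gripper_width: 0.181
gripper_force: 1.0
```

Call:
{"api": "drive_tool", "payload": {"rows": [[18,3,-0.15,0,0,0,0],[18,3,-0.15,0,0,0,0],[18,3,-0.15,0,0,0,0],[18,3,-0.15,0,0,0,0],[18,0,0,0,0,0,0]]}}

```text
time_s: 7.45
tcp_pos: [0.5555, -0.1146, 0.0457]
ee_rot: [[0.999, -0.052, 0.001], [-0.052, -0.999, -0.0], [0.001, 0.0, -1.0]]
wrist_force: [-0.7, -0.2, 0.2]
gripper_width: 0.177
gripper_force: 0.4
```

```bash
python3 m.py
```

```text
[ 0.55545558 -0.11461727  0.04569354]
top top (array([ 542.4, -132.4]), array([0., 0.]), 0.0) 1 [ 0.5424 -0.1324  0.0592]
side top (array([ 613.5, -117.7]), array([131.5,  51.3]), 0.3) 181 [ 0.6553 -0.1225  0.0636]
```

Call:
{"api": "drive_tool", "payload": {"rows": [[18,2,-0.1,0,0,0,0],[18,2,-0.1,0,0,0,0],[18,2,-0.1,0,0,0,0],[18,2,-0.1,0,0,0,0],[18,1,0,0,0,0,0]]}}

```text
time_s: 7.97
tcp_pos: [0.5635, -0.1151, 0.0458]
ee_rot: [[0.999, -0.053, -0.0], [-0.053, -0.999, -0.0], [-0.0, 0.0, -1.0]]
wrist_force: [-4.4, 0.3, 3.3]
gripper_width: 0.181
gripper_force: 2.2
```

Call:
{"api": "drive_tool", "payload": {"rows": [[18,1,0,0,0,0,0],[18,1,-0.1,0,0,0,0],[18,1,0,0,0,0,0]]}}

```text
time_s: 8.22
tcp_pos: [0.5663, -0.1152, 0.0455]
ee_rot: [[0.999, -0.053, -0.0], [-0.053, -0.999, -0.0], [-0.0, 0.0, -1.0]]
wrist_force: [-4.8, 0.5, 3.1]
gripper_width: 0.179
gripper_force: 2.2
```

Call:
{"api": "drive_tool", "payload": {"rows": [[18,1,0,0,0,0,0],[18,1,-0.1,0,0,0,0]]}}

```text
time_s: 8.38
tcp_pos: [0.5684, -0.1152, 0.0455]
ee_rot: [[0.999, -0.053, -0.0], [-0.053, -0.999, 0.0], [-0.0, -0.0, -1.0]]
wrist_force: [-4.1, 1.0, 2.8]
gripper_width: 0.178
gripper_force: 2.1
```

Call:
{"api": "drive_tool", "payload": {"rows": [[18,1,0,0,0,0,0],[18,1,-0.1,0,0,0,0]]}}

```text
time_s: 8.55
tcp_pos: [0.5705, -0.1153, 0.0455]
ee_rot: [[0.999, -0.053, -0.0], [-0.053, -0.999, 0.0], [-0.0, -0.0, -1.0]]
wrist_force: [-3.7, 0.7, 3.5]
gripper_width: 0.181
gripper_force: 2.2
```

Call:
{"api": "drive_tool", "payload": {"rows": [[18,1,0,0,0,0,0]]}}

```text
time_s: 8.63
tcp_pos: [0.5711, -0.1153, 0.0455]
ee_rot: [[0.999, -0.053, -0.001], [-0.053, -0.999, 0.0], [-0.001, 0.0, -1.0]]
wrist_force: [-6.0, 0.9, 5.7]
gripper_width: 0.181
gripper_force: 3.4
```

Call:
{"api": "drive_tool", "payload": {"rows": [[18,1,0,0,0,0,0]]}}

```text
time_s: 8.72
tcp_pos: [0.5711, -0.1153, 0.0453]
ee_rot: [[0.999, -0.053, -0.003], [-0.053, -0.999, 0.0], [-0.003, 0.0, -1.0]]
wrist_force: [-8.8, 0.9, 5.6]
gripper_width: 0.181
gripper_force: 4.2
```

The force is rising and the TCP has stopped, so the block is at the stop. I seat it with one small push and back off.

Call:
{"api": "drive_tool", "payload": {"rows": [[18,0.7,0,0,0,0,0],[18,0,0,0,0,0,0],[18,0,0,0,0,0,0]]}}

```text
time_s: 8.97
tcp_pos: [0.571, -0.1153, 0.0452]
ee_rot: [[0.999, -0.053, -0.005], [-0.053, -0.999, 0.0], [-0.005, 0.0, -1.0]]
wrist_force: [-8.7, 0.9, 5.0]
gripper_width: 0.182
gripper_force: 4.0
```

Call:
{"api": "drive_tool", "payload": {"rows": [[18,-4,0.2,0,0,0,0],[18,-20,1,0,0,0,0],[18,-30,1.5,0,0,0,0],[18,-30,1,0,0,0,0],[18,-25,0,10,0,0,0]]}}

```text
time_s: 9.38
tcp_pos: [0.463, -0.1113, 0.0543]
ee_rot: [[0.999, -0.053, 0.0], [-0.053, -0.999, 0.0], [0.0, -0.0, -1.0]]
wrist_force: [0.1, 0.2, 1.1]
gripper_width: 0.179
gripper_force: 0.0
```

Call:
{"api": "drive_tool", "payload": {"rows": [[18,0,0,30,0,0,0],[18,0,0,40,0,0,0],[18,0,0,40,0,0,0],[18,0,30,20,0,0,0],[18,0,30,0,0,0,0]]}}

```text
time_s: 9.8
tcp_pos: [0.4695, -0.0509, 0.1919]
ee_rot: [[0.998, -0.055, 0.018], [-0.055, -0.999, 0.002], [0.018, -0.003, -1.0]]
wrist_force: [1.2, -0.2, -0.6]
gripper_width: 0.18
gripper_force: 0.0
```

Call:
{"api": "drive_tool", "payload": {"rows": [[18,0,35,0,0,0,0],[18,0,35,0,0,0,0],[18,0,35,0,0,0,0],[18,0,0,0,0,0,0],[18,0,0,0,0,0,0]]}}

```text
time_s: 10.22
tcp_pos: [0.4657, 0.0558, 0.1862]
ee_rot: [[0.999, -0.049, 0.004], [-0.049, -0.999, 0.002], [0.004, -0.002, -1.0]]
wrist_force: [0.4, -0.5, -0.2]
gripper_width: 0.183
gripper_force: 0.0
```

```bash
python3 m.py; python3 -c "
import cv2;i=cv2.imread('pics/side_m.png');a=cv2.resize(i[150:330,180:400],None,fx=2.7,fy=2.7)
i=cv2.imread('pics/top_m.png');b=cv2.resize(i[135:255,200:350],None,fx=4,fy=4);cv2.imwrite('pics/s4.png',a);cv2.imwrite('pics/t4.png',b)"
```

```text
[0.46571162 0.05582361 0.18615448]
top top (array([ 632.9, -118.3]), array([ 48.3, 105.6]), 86.9) 481 [ 0.6318 -0.1181  0.0648]
side top (array([ 633.7, -116.3]), array([ 53.1, 102.3]), 87.8) 412 [ 0.6317 -0.1207  0.0635]
```

View pics/t4.png

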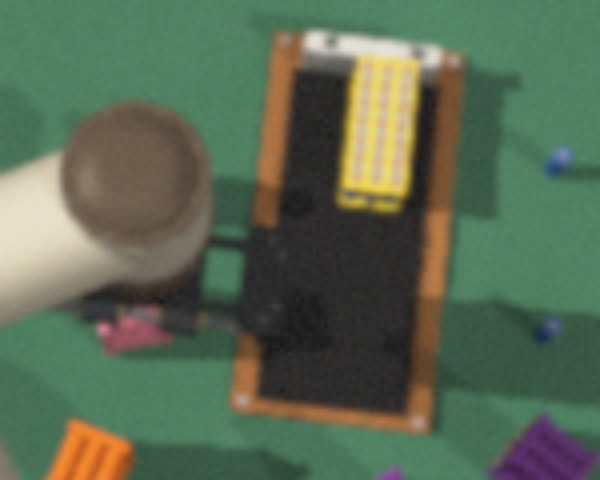

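View pics/s4.png

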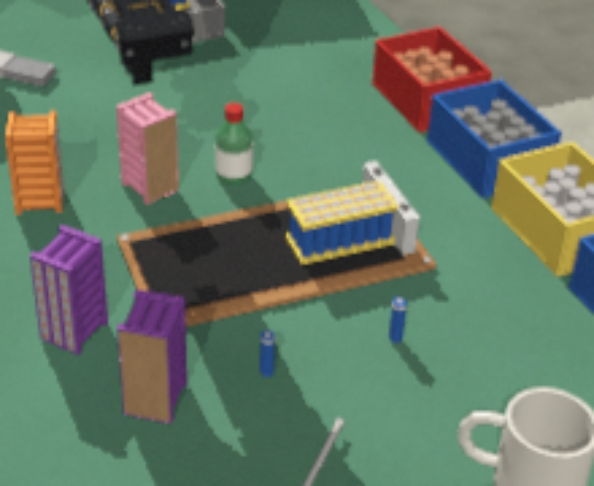

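Both views show the block against the stop, strips up and square at (380,125) in the top crop. The hand is clear and the bystanders stand as before.

```bash
python3 -c "
from station import *
print(finish_job())"
```

```text
the job is handed in; nothing more can be done
None
```

The block is tipped and lies on the rubber bed, strips up, with its end square against the back stop and the hand clear; the job is handed in after about 10 s of the 48 s allowed, but no verdict came back.

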